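# Load a frame tube on the V stand and lock it

## Robot

A 6-joint arm with a two-finger parallel gripper is mounted at the origin on a cart in front of the work surface, level with it; the furniture and walls round the work are solid. World frame = base frame: x ahead of the robot, y to its left, z up, the work surface at z = 0. Lengths are in mm, angles in rad, forces in N, time in s.
With the tool pointing down it reaches from about 350 to 850 mm from the base axis. Payload 8.1 kg.
Tool frame: the origin (TCP) lies at the very end of the fingers, on their centre line; the grasp point (between the pads) lies 19 mm behind it; z points along the fingers, y is the line along which they close (so a half turn about z gives the same grasp; the last joint's range is limited). The gripper opens to 85 mm and grips with 20 to 120 N. Pads are 22 mm wide; open, the fingers measure 114 mm over their backs; the gripper's body (76 mm by 85 mm) begins 54 mm behind the grasp point. The pads swing forward as they close: fully open they stand 13 mm farther back than shut.
Start: joints at [1.206, 0.13, 1.488, -0, 1.523, -0.085], TCP at [165.676, 576.677, 202.192] pointing down, gripper open.
Joint ranges: [-2.96, 2.96], [-0.89, 2.26], [0.02, 2.5], [-1.34, 4.48], [0, 2.73], [-2.66, 2.66]. Speed limits (rad/s): [2.39, 2.39, 2.79, 3.14, 3.14, 3.14].

## Interface

Orientations are given as a unit quaternion [w, x, y, z].
In Python, from bench import r gives the robot as it stands. The module is installed in compiled form; this text tells all that it offers.
- The arm moves only by the tool apply_moves, never from a script. Its arguments are lists of equal length, an entry for each row: "rot": the turn, a rotation vector about the tool's x, y, z in degrees, a list of three; "travel": the shift along the tool's x, y, z in cm, a list of three; "claw": the finger opening in cm, from 0 to 8.54. A call has exactly 10 rows; each row is the pose to reach, as a shift and turn from the pose commanded when the call began, along the tool's axes at that moment; what a row does not reach only later rows make up. A row lasts 1/8 s, in which the tool goes at most 62.5 mm and 10.7 degrees, less where a joint would pass 70% of its speed; a pose out of reach is approached as far as the arm can. A call with a gripper value outside its range is refused whole. The fingers move at their own pace and stop on an object; the grip force is fixed at half the most. Time passes only in rows, so rows that repeat a pose let the fingers close, or fill a call up. It gives the time, the measured TCP pose, the force, the opening and the grip force at its end, in the units of the state.
- r.get_state(): the state, without advancing time (a new reading comes with each control period).
- r.snapshot(name): name is "scene" or "top" or "wrist"; returns the picture (384x512x3 uint8, red, green, blue); there is no depth.
- r.camera_info(name): a dict with "camera_matrix" (3x3 intrinsics, pixels), "R" (3x3) and "t" (3): a world point X has camera coordinates R X + t; the wrist camera has in their place "T_tool_cam" (4x4, takes a point from camera to tool coordinates, whose origin is the TCP and whose axes are the flange's). Camera axes: x right, y down, z forward; pixel columns grow to the right and rows downward; lengths in mm; the calibration is good to about 2 mm. A picture is of the moment at which its call begins: read the wrist's pose just before it. camera_info takes no time and is no camera call.
- r.close_job(): hands the job in; it is judged then, once.
The state is a dict: "time": time; "q": joint angles; "qd": joint speeds; "joint_efforts": joint torques, N m; "tcp_pos": TCP position; "orientation": TCP orientation; "ft_force": force on the tool from outside, world axes, zero at the start; "moment": the same for the moment, N m; "finger_gap": opening from 0.0 (shut) to 1.0 (fully open); "gripper_force": force on a finger pad.
Only numpy, scipy, OpenCV 4.12 (cv2) and the standard library are available. Lean on these libraries where they do the work, as an engineer would, in place of code of your own. Each camera call takes 0.05 s, during which the arm holds its last target. There are 200 camera calls.

## Task

Lay the long, thin grey-brown tube gently in the two V heads of the blue stand, bridging both and sticking out about equally at each end. Then turn the stand's lock collar by its red lug until its white pointer is on the green mark and the orange keeper lies square across above the tube. Leave the shorter, thicker light tube where it lies.

Things in the scene. Friction and masses are not known exactly. Their poses are not given: they have to be found in the camera images.
- long_tube_mid (a point): middle of the long grey-brown steel tube's axis. The tube is 160 mm long, 25.4 mm in diameter, 0.08 to 0.15 kg, and lies on the table (axis 12.7 mm up). Its axis is this point's y; it may be turned in any way about that axis. Grip it across, at the middle.
- cradle (a point): where the middle of the tube's axis is when the tube lies right in both V heads, 78 mm above the table. Its y is the line of the tube, z is up. The 90 degree V heads (12 mm wide along y, mouth 42 mm wide in x) stand at y = -45 and +45 mm; their tips are 3 mm above this point, their bottoms 18 mm below it. Between them all is free down to the base plate.
- collar (a joint): angle of the lock collar on its upright post, rad; grows counter-clockwise from above. 0: unlocked, pointer on the white mark, orange keeper along the stand's +y, red lug along its +x. 1.571: locked, pointer on the green mark, keeper along -x, lug along +y. The end stop lies past the mark, at 1.85. Friction 0.1 N m; stays where it is left.
- collar_hinge (a point): point on the collar's upright turning axis, at its top face, 109 mm above the table. Collar radius 18 mm. The orange keeper reaches 72 mm from the axis, is 14 mm wide and 10 mm thick; its underside is 95 mm above the table, 4 mm over the laid tube.
- lug_top (a point): top of the red lug: an upright round pin, 14 mm in diameter, fixed to the collar 45 mm from its turning axis; its top is 146 mm above the table, 37 mm of it stands free above the collar's arm. Pinch or push it from above.
- short_tube: light steel tube, 120 mm long, 32 mm in diameter, axis along y, lying on the table; not to be used. Origin at the middle of its underside. (Beware overhead: a fixed grey hose hangs to 590 mm above the table at about x 0.49 to 0.62, y -0.35 to -0.23 m; keep elbow and wrist clear, staying low and close in when swinging past it.)
- stand: blue steel stand, bolted down (fixed); origin under the cradle point, on the table; axes as the cradle's. Base plate 12 mm thick, 85 mm in x by 190 mm in y, with an ear to x = +92 mm under the post. The post with the lock collar stands at x = +55, y = +66 mm; black flange of radius 27 mm with the white and green marks under the collar. Nothing is above the cradle while unlocked.

How it is judged:
By the outcome, as a careful person would: the job done as asked, in the order asked, and still so for the second after the job is handed in, with the robot touching nothing.
It also fails if it takes over 51 s, if anything falls off the work surface, if the arm or the gripper's body presses on something with over 40 N, if the wrist force passes 120 N, or if a joint passes its speed limit or range.

## Working session

There is one attempt and no reset: what is moved stays moved. The work goes in short steps, Python scripts to look and compute and a tool call to move; the robot and the scene stay as the last step left them, time stands still between calls to the robot, and variables do not carry over. Pictures are saved under pics/ and viewed, at most 10 in all, crops included, and the job is handed in when it is done.

Besides the shell and the picture viewer there is one more tool, called in YAML: its name, and indented under it one key for each argument. apply_moves: Moves the arm, as the interface text tells. Its arguments: {"type":"object","properties":{"rot":{"type":"array"},"travel":{"type":"array"},"claw":{"type":"array"}},"required":["rot","travel","claw"]}

```bash
mkdir -p pics; python3 - <<'E'
from bench import r
import cv2,numpy as np
s=r.get_state();print(s['time'],s['tcp_pos'],s['orientation'],s['finger_gap'])
for n in("scene","top"):
    cv2.imwrite(f"pics/{n}0.png",cv2.resize(r.snapshot(n)[:,:,::-1],(768,576),interpolation=cv2.INTER_CUBIC))
    print(n,r.camera_info(n))
print(r.camera_info("wrist"))
E
```

```text
0.0 [165.45933392 576.10812851 201.14730247] [-1.96016001e-04  1.39427784e-01  9.90231813e-01 -9.00385943e-04] 1.0007919502464189
scene {'camera_matrix': array([[416.11361241,   0.        , 252.15757247],
       [  0.        , 416.11361241, 192.37263956],
       [  0.        ,   0.        ,   1.        ]]), 'R': array([[ 0.7328234 , -0.68040848, -0.00376298],
       [-0.29645397, -0.31430351, -0.90184719],
       [ 0.61244176,  0.66201027, -0.43203876]]), 't': array([-422.01400011,  228.1660812 ,  743.0149642 ])}
top {'camera_matrix': array([[354.13634298,   0.        , 250.80983669],
       [  0.        , 354.13634298, 192.08732006],
       [  0.        ,   0.        ,   1.        ]]), 'R': array([[ 0.01746889, -0.99984202, -0.00328179],
       [-0.99794252, -0.017233  , -0.06175565],
       [ 0.06168934,  0.00435384, -0.9980859 ]]), 't': array([-49.62915389, 532.79567787, 990.14479323])}
{'camera_matrix': array([[285.28049185,   0.        , 256.29638859],
       [  0.        , 285.28049185, 190.39681693],
       [  0.        ,   0.        ,   1.        ]]), 'T_tool_cam': array([[-2.26237363e-04, -9.61741287e-01, -2.73959204e-01,
         6.93055026e+01],
       [ 9.99999650e-01,  3.17182356e-06, -8.36941244e-04,
        -5.74404578e-01],
       [ 8.05789899e-04, -2.73959297e-01,  9.61740950e-01,
        -1.72231840e+02],
       [ 0.00000000e+00,  0.00000000e+00,  0.00000000e+00,
         1.00000000e+00]])}
```

View pics/top0.png

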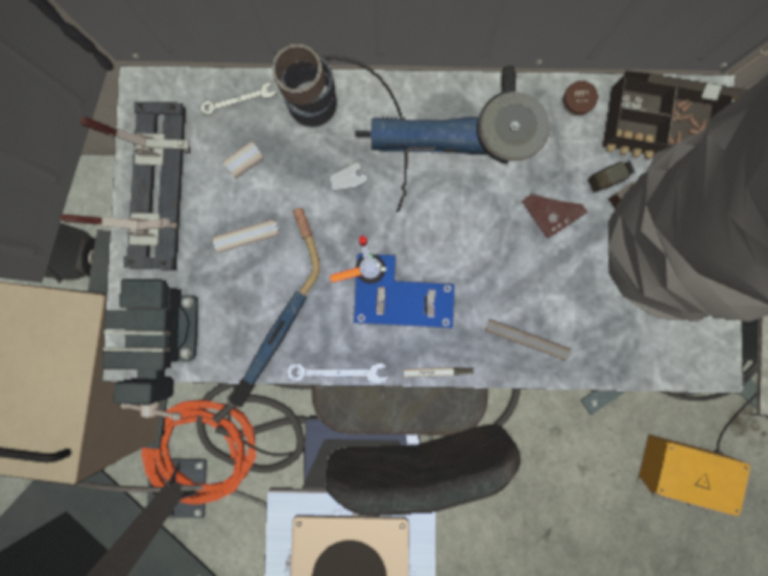

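View pics/scene0.png

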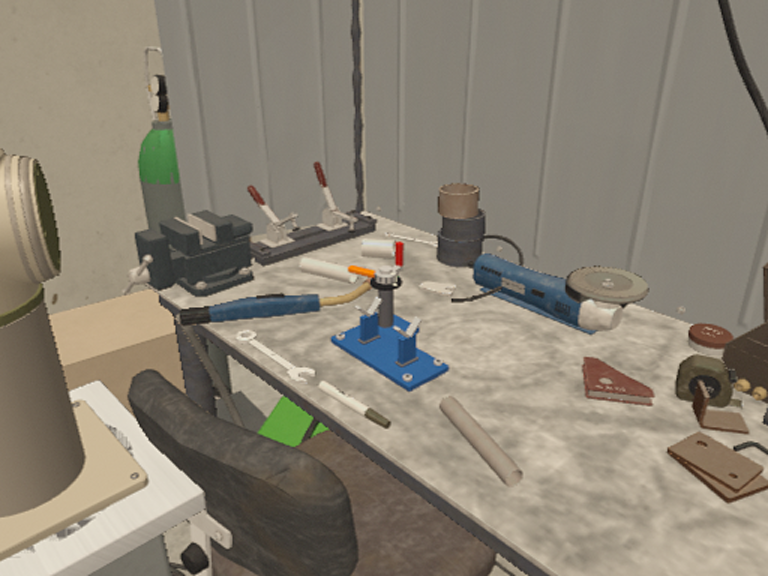

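Top view (768 px): long tube from (488,322) to (568,355), stand plate corners about (355,322), (452,327), keeper from (372,268) to (332,278), and red lug at (363,240). The short tubes lie to the left, and the hose sits upper right.

```bash
cat > h.py <<'E'
import numpy as np,cv2
from bench import r
from scipy.spatial.transform import Rotation as R
def rot(s): q=s['orientation']; return R.from_quat([q[1],q[2],q[3],q[0]])
def cam(name,s=None):
    c=r.camera_info(name);K=c['camera_matrix']
    if name!='wrist': return K,c['R'],c['t']
    T=c['T_tool_cam'];A=rot(s).as_matrix();Rw=A@T[:3,:3];o=np.array(s['tcp_pos'])+A@T[:3,3]
    return K,Rw.T,-Rw.T@o
def ray(c,uv,z):
    K,Rc,t=c;d=Rc.T@np.linalg.inv(K)@[uv[0],uv[1],1];o=-Rc.T@t
    return o+d*(z-o[2])/d[2]
def proj(c,X):
    K,Rc,t=c;p=K@(Rc@np.array(X,float)+t);return p[:2]/p[2]
def down(yaw): # tool z down, tool y (closing line) at world angle yaw (deg)
    a=np.radians(yaw);y=np.array([np.cos(a),np.sin(a),0]);z=np.array([0,0,-1.]);return R.from_matrix(np.c_[np.cross(y,z),y,z])
def to(s,pos,yaw):
    A=rot(s);best=min((down(yaw+k) for k in(0,180)),key=lambda B:(A.inv()*B).magnitude())
    return np.round((A.inv()*best).as_rotvec(degrees=True),2),np.round(A.inv().apply(np.array(pos)-s['tcp_pos'])/10,2)
E
python3 - <<'E'
from h import *
c=cam('top')
P=lambda u,v,z:ray(c,(u/1.5,v/1.5),z).round(1)
print('tube',P(488,325,12.7),P(568,353,12.7))
print('plate',P(355,322,12),P(452,327,12),P(453,286,12),P(357,256,12))
print('hinge',P(372,265,109),'keeper tip',P(332,279,105),'lug',P(363,240,146))
s=r.get_state();print(s['time'],s['tcp_pos'],s['q'],rot(s).as_matrix().round(3).tolist())
t=(P(488,325,12.7)+P(568,353,12.7))/2
d=P(488,325,12.7)-P(568,353,12.7);print(t,np.degrees(np.arctan2(d[1],d[0])))
E
```

```text
tube [ 467.6 -253.1   12.7] [ 417.5 -404.    12.7]
plate [468.8  -1.3  12. ] [ 462.6 -185.1   12. ] [ 540.4 -186.4   12. ] [594.7  -2.6  12. ]
hinge [567.7 -32.8 109. ] keeper tip [542.6  36.  105. ] lug [605.2 -17.6 146. ]
0.1 [165.47940728 576.17254394 201.23345892] [ 1.20560896e+00  1.31127241e-01  1.48915410e+00 -4.96756008e-06
  1.52299037e+00 -8.53962660e-02] [[-0.961, 0.276, -0.001], [0.276, 0.961, -0.002], [0.0, -0.002, -1.0]]
[ 442.55 -328.55   12.7 ] 71.63342319654885
```

```bash
python3 - <<'E'
from h import *
s=r.get_state()
for p,y in(((400,150,190),28),((425,20,180),5),((442.5,-328.5,130),-18.4)): print(to(s,p,y))
E
```

```text
(array([-9.000e-02,  3.000e-02,  4.597e+01]), array([-34.31, -34.48,   1.18]))
(array([-9.000e-02,  5.000e-02,  6.897e+01]), array([-40.3 , -46.28,   2.2 ]))
(array([-7.000e-02, -8.000e-02, -8.763e+01]), array([-51.61, -79.29,   7.25]))
```

apply_moves:
  rot:
    - [0,0,10]
    - [0,0,20]
    - [0,0,30]
    - [0,0,40]
    - [0,0,46]
    - [0,0,50]
    - [0,0,56]
    - [0,0,62]
    - [0,0,66]
    - [0,0,69]
  travel:
    - [-4.3,-4.3,0.2]
    - [-8.6,-8.6,0.4]
    - [-12.9,-12.9,0.6]
    - [-17.2,-17.2,0.7]
    - [-21.5,-21.5,0.8]
    - [-25.8,-25.8,0.9]
    - [-30,-30,1.0]
    - [-34.3,-34.5,1.2]
    - [-37.4,-40.0,1.6]
    - [-40.3,-45.5,2.2]
  claw: [8.5,8.5,8.5,8.5,8.5,8.5,8.5,8.5,8.5,8.5]

```text
time: 1.35
tcp_pos: [427.4, 26.8, 180.1]
orientation: [0.0, 0.677, 0.736, 0.0]
ft_force: [1.3, 0.0, -0.5]
finger_gap: 0.998
gripper_force: 0.0
```

```bash
python3 - <<'E'
from h import *
s=r.get_state();print(s['time'],s['tcp_pos'],s['q'],np.degrees(np.arctan2(*rot(s).as_matrix()[[1,0],1])))
print(to(s,(442.5,-328.5,130),-18.4),to(s,(450,-200,140),-18.4))
E
```

```text
1.35 [427.39092841  26.79683678 180.10735388] [-5.73151964e-02 -3.43258681e-01  1.96856695e+00  9.00573655e-05
  1.51588898e+00 -1.42103443e-01] 4.857726156056213
(array([ 2.000e-02, -1.000e-02,  2.326e+01]), array([-35.53,  -1.51,   5.01])) (array([ 2.000e-02, -1.000e-02,  2.326e+01]), array([-22.79,   0.33,   4.01]))
```

apply_moves:
  rot:
    - [0,0,4]
    - [0,0,8]
    - [0,0,12]
    - [0,0,16]
    - [0,0,20]
    - [0,0,23.3]
    - [0,0,23.3]
    - [0,0,23.3]
    - [0,0,23.3]
    - [0,0,23.3]
  travel:
    - [-5.9,-0.2,0]
    - [-11.8,-0.5,0]
    - [-17.7,-0.7,0.5]
    - [-23.6,-1.0,2]
    - [-29.5,-1.2,3.5]
    - [-35.5,-1.5,5]
    - [-35.5,-1.5,5]
    - [-35.5,-1.5,5]
    - [-35.5,-1.5,5]
    - [-35.5,-1.5,5]
  claw: [8.5,8.5,8.5,8.5,8.5,8.5,8.5,8.5,8.5,8.5]

```text
time: 2.6
tcp_pos: [443.6, -325.4, 131.1]
orientation: [0.001, 0.81, 0.586, 0.0]
ft_force: [0.2, 0.3, -0.0]
finger_gap: 0.996
gripper_force: 0.0
```

```bash
python3 - <<'E'
from h import *
s=r.get_state();im=r.snapshot('wrist')[:,:,::-1];cv2.imwrite('pics/w1.png',im)
c=cam('wrist',s);print(s['time'],s['tcp_pos'],s['ft_force'])
print('pred ends',[proj(c,p).round() for p in((467.6,-253,12.7),(417.5,-404,12.7))])
E
```

```text
2.6 [ 443.5960073  -325.35327047  131.07068911] [ 0.22995426  0.27796709 -0.02041728]
pred ends [array([256., 101.]), array([256., 249.])]
```

View pics/w1.png

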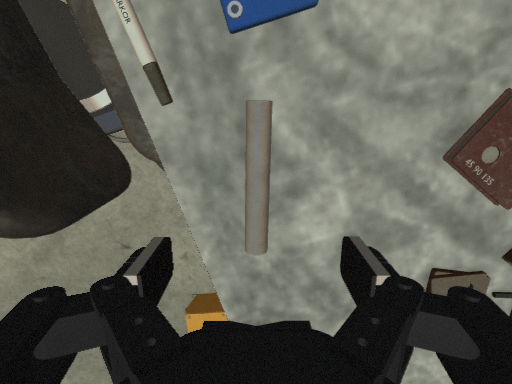

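Wrist picture: long tube spans from (259,100) to (256.5,254), with the fingers on either side and a stand corner at the top.

```bash
python3 - <<'E'
from h import *
s=r.get_state();c=cam('wrist',s)
a=ray(c,(259.3,99.5),25.4);b=ray(c,(256.5,254),25.4);print(a,b,np.linalg.norm(a-b))
a=ray(c,(259.3,99.5),20);b=ray(c,(256.5,254),20)
m=(a+b)/2;d=a-b;y=np.degrees(np.arctan2(d[1],d[0]));print(m,y)
im=cv2.imread('pics/w1.png').astype(int);
for v in(120,180,240): print(v,[int(x) for x in im[v,236:282,2]-im[v,236:282,0]])
print(to(s,(m[0],m[1],60),y-90),to(s,(m[0],m[1],3),y-90))
E
```

```text
[ 470.70399389 -253.10021415   25.4       ] [ 418.33451227 -403.66979056   25.4       ] 159.4169374513259
[ 444.11605228 -329.71643502   20.        ] 70.82185588706659
120 [8, 6, 6, 7, 8, 6, 5, 5, 5, 6, 16, 24, 25, 23, 23, 20, 18, 14, 12, 9, 5, 3, 6, 9, 9, 14, 17, 18, 22, 25, 24, 21, 23, 21, 15, 10, 8, 11, 9, 10, 11, 9, 11, 10, 11, 11]
180 [10, 10, 9, 8, 9, 7, 9, 8, 8, 11, 23, 25, 26, 22, 18, 17, 13, 12, 8, 4, 2, 7, 10, 12, 18, 20, 23, 22, 27, 25, 24, 21, 19, 11, 7, 9, 9, 9, 8, 9, 9, 10, 9, 9, 8, 8]
240 [8, 8, 8, 9, 8, 5, 5, 8, 8, 23, 22, 22, 22, 20, 18, 14, 12, 8, 6, 5, 8, 11, 16, 18, 20, 23, 24, 23, 23, 21, 21, 10, 10, 10, 11, 8, 9, 11, 10, 9, 9, 9, 9, 9, 9, 7]
(array([0.07, 0.03, 0.94]), array([-0.38,  0.18,  7.11])) (array([0.07, 0.03, 0.94]), array([-0.38,  0.17, 12.81]))
```

apply_moves:
  rot:
    - [0,0,0.9]
    - [0,0,0.9]
    - [0,0,0.9]
    - [0,0,0.9]
    - [0,0,0.9]
    - [0,0,0.9]
    - [0,0,0.9]
    - [0,0,0.9]
    - [0,0,0.9]
    - [0,0,0.9]
  travel:
    - [-0.33,0.18,4]
    - [-0.33,0.18,8]
    - [-0.33,0.18,10.5]
    - [-0.33,0.18,12]
    - [-0.33,0.18,12.7]
    - [-0.33,0.18,12.7]
    - [-0.33,0.18,12.7]
    - [-0.33,0.18,12.7]
    - [-0.33,0.18,12.7]
    - [-0.33,0.18,12.7]
  claw: [8.5,8.5,8.5,8.5,8.5,6,4,2,1,1]

```text
time: 3.9
tcp_pos: [443.7, -330.0, 3.5]
orientation: [0.0, 0.815, 0.579, 0.0]
ft_force: [-0.5, -0.0, 0.3]
finger_gap: 0.115
gripper_force: 0.0
```

```bash
python3 - <<'E'
from h import *
s=r.get_state();im=r.snapshot('wrist')[:,:,::-1];im2=r.snapshot('top')[:,:,::-1]
print(s['time'],s['tcp_pos'],s['finger_gap'],s['gripper_force'])
cv2.imwrite('pics/w2.png',np.hstack([im[:,100:420],cv2.resize(im2[150:280,260:400],None,fx=2.95,fy=2.95)[:384]]))
E
```

```text
3.9 [ 443.74600988 -329.99838977    3.47203186] 0.11496514274620918 0.0
```

View pics/w2.png

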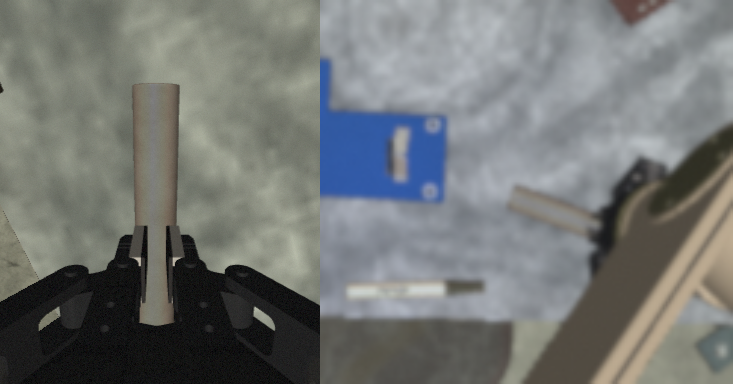

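```bash
python3 - <<'E'
from h import *
im=r.snapshot('wrist')[:,:,::-1];sc=r.snapshot('scene')[:,:,::-1];s=r.get_state()
print(s['time'],s['finger_gap'],s['gripper_force'],s['ft_force'],s['moment'])
u=proj(cam('scene'),(443.7,-330,10));print(u,proj(cam('wrist',s),s['tcp_pos']))
x,y=int(u[0]),int(u[1]);x=min(x,462);sub=sc[max(0,y-75):y+75,x-50:x+50]
g=lambda a:cv2.resize(a,(400,600),interpolation=cv2.INTER_CUBIC)
g=lambda a:cv2.convertScaleAbs(cv2.resize(a,(400,600),interpolation=cv2.INTER_CUBIC),alpha=1.6,beta=20)
cv2.imwrite('pics/z1.png',np.hstack([g(im[200:350,206:306]),g(sub)]))
E
```

```text
4.1 0.11351072947389493 0.0 [ 0.02063273 -0.2509101   0.38768657] [0.00605794 0.03079154 0.02722773]
[319.21989778 292.90085602] [255.94543962 219.7164947 ]
```

View pics/z1.png

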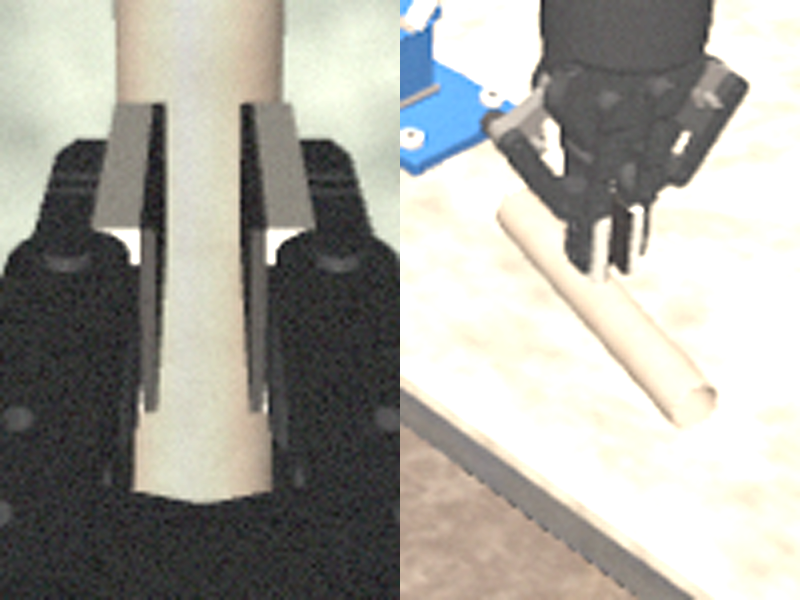

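```bash
python3 - <<'E'
from h import *
c=cam('scene');s=r.get_state();A=rot(s).as_matrix();p=np.array(s['tcp_pos'])
for z in(3.5,15,25,30,35):
    print(z,[proj(c,[*(p+A@[sx*11,g,0])[:2],z]).round(1).tolist() for sx in(1,-1) for g in(-14,-5,5,14)])
print(A.round(2).tolist())
E
```

```text
3.5 [[309.6, 294.1], [313.6, 292.9], [318.1, 291.5], [322.1, 290.3], [315.6, 301.1], [319.8, 299.8], [324.3, 298.4], [328.3, 297.1]]
15 [[309.9, 289.3], [314.0, 288.1], [318.5, 286.7], [322.5, 285.5], [316.0, 296.2], [320.2, 294.9], [324.7, 293.5], [328.8, 292.3]]
25 [[310.2, 285.1], [314.3, 283.9], [318.8, 282.5], [322.8, 281.3], [316.4, 291.9], [320.5, 290.7], [325.1, 289.3], [329.2, 288.0]]
30 [[310.4, 283.0], [314.5, 281.7], [319.0, 280.4], [323.0, 279.2], [316.5, 289.8], [320.7, 288.5], [325.3, 287.1], [329.4, 285.9]]
35 [[310.5, 280.8], [314.6, 279.6], [319.2, 278.3], [323.2, 277.1], [316.7, 287.6], [320.9, 286.4], [325.5, 285.0], [329.6, 283.7]]
[[0.33, 0.94, -0.0], [0.94, -0.33, 0.0], [0.0, -0.0, -1.0]]
```

The wrist and scene zooms both show the fingertips hovering just above the tube, with the tips at about z = 33. The real finger ends therefore sit about 30 mm short of the reported TCP, so I'll open, go 28 mm lower and close again.

apply_moves:
  rot:
    - [0,0,0]
    - [0,0,0]
    - [0,0,0]
    - [0,0,0]
    - [0,0,0]
    - [0,0,0]
    - [0,0,0]
    - [0,0,0]
    - [0,0,0]
    - [0,0,0]
  travel:
    - [0,0,0]
    - [0,0,0]
    - [0,0,0]
    - [0,0,0.5]
    - [0,0,1.2]
    - [0,0,1.8]
    - [0,0,2.3]
    - [0,0,2.6]
    - [0,0,2.8]
    - [0,0,2.8]
  claw: [6.5,6.5,6.5,6.5,6.5,6.5,6.5,6.5,6.5,6.5]

```text
time: 5.35
tcp_pos: [443.7, -329.9, -24.8]
orientation: [-0.0, 0.815, 0.579, -0.0]
ft_force: [0.3, -0.3, 0.0]
finger_gap: 0.762
gripper_force: 0.0
```

apply_moves:
  rot:
    - [0,0,0]
    - [0,0,0]
    - [0,0,0]
    - [0,0,0]
    - [0,0,0]
    - [0,0,0]
    - [0,0,0]
    - [0,0,0]
    - [0,0,0]
    - [0,0,0]
  travel:
    - [0,0,0]
    - [0,0,0]
    - [0,0,0]
    - [0,0,0]
    - [0,0,0]
    - [0,0,0]
    - [0,0,0]
    - [0,0,0]
    - [0,0,0]
    - [0,0,0]
  claw: [4,3,2,1.5,1.5,1.5,1.5,1.5,1.5,1.5]

```text
time: 6.6
tcp_pos: [444.0, -330.1, -24.3]
orientation: [0.0, 0.815, 0.579, 0.0]
ft_force: [-0.2, -0.1, 5.0]
finger_gap: 0.274
gripper_force: 59.0
```

```bash
python3 - <<'E'
from h import *
s=r.get_state();im=r.snapshot('wrist')[:,:,::-1];sc=r.snapshot('scene')[:,:,::-1]
print(s['time'],s['finger_gap'],s['gripper_force'],s['ft_force'])
g=lambda a:cv2.convertScaleAbs(cv2.resize(a,(400,600),interpolation=cv2.INTER_CUBIC),alpha=1.6,beta=20)
cv2.imwrite('pics/z2.png',np.hstack([g(im[200:350,206:306]),g(sc[217:367,269:369])]))
c=cam('scene');A=rot(s).as_matrix();p=np.array(s['tcp_pos'])
for z in(0,5,10,15): print(z,[((proj(c,[*(p+A@[-11,gg,0])[:2],z])-[269,217])*4+[400,0]).round().tolist() for gg in(-22,-12.7,12.7,22)])
E
```

```text
6.6 0.27403045540257515 58.97500813007355 [-0.20611425 -0.05784038  4.97057889]
0 [[572.0, 347.0], [589.0, 341.0], [635.0, 327.0], [652.0, 322.0]]
5 [[573.0, 338.0], [590.0, 333.0], [636.0, 319.0], [653.0, 313.0]]
10 [[574.0, 330.0], [591.0, 325.0], [637.0, 310.0], [654.0, 305.0]]
15 [[574.0, 321.0], [591.0, 316.0], [638.0, 302.0], [654.0, 297.0]]
```

View pics/z2.png

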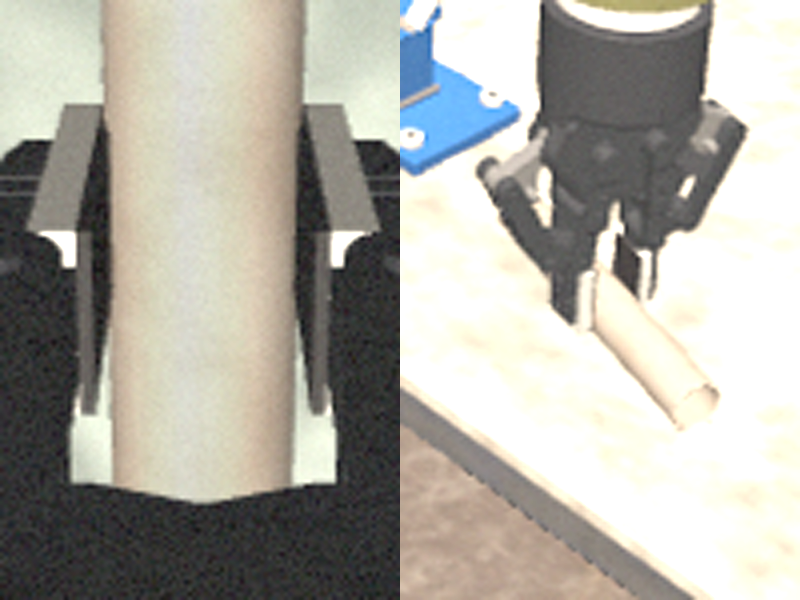

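The tube now lies between the pads, with the tips at about z = 8 (zoom (575,330)). I'll regrip 4 mm lower for a fuller hold.

apply_moves:
  rot:
    - [0,0,0]
    - [0,0,0]
    - [0,0,0]
    - [0,0,0]
    - [0,0,0]
    - [0,0,0]
    - [0,0,0]
    - [0,0,0]
    - [0,0,0]
    - [0,0,0]
  travel:
    - [0,0,0]
    - [0,0,0]
    - [0,0,0.2]
    - [0,0,0.4]
    - [0,0,0.4]
    - [0,0,0.4]
    - [0,0,0.4]
    - [0,0,0.4]
    - [0,0,0.4]
    - [0,0,0.4]
  claw: [4.5,4.5,4.5,4.5,3,1.5,1.5,1.5,1.5,1.5]

```text
time: 7.95
tcp_pos: [443.7, -329.9, -28.7]
orientation: [0.0, 0.815, 0.579, 0.0]
ft_force: [-0.2, -0.3, -0.7]
finger_gap: 0.273
gripper_force: 58.8
```

```bash
python3 - <<'E'
from h import *
s=r.get_state();print(to(s,(440,-110,130),-2),to(s,(443.7,-329.9,60),-2))
E
```

```text
(array([  0.  ,   0.  , -17.23]), array([ 20.64,  -7.59, -15.87])) (array([  0.  ,   0.  , -17.23]), array([-0.  ,  0.  , -8.87]))
```

apply_moves:
  rot:
    - [0,0,0]
    - [0,0,0]
    - [0,0,-2]
    - [0,0,-4]
    - [0,0,-8]
    - [0,0,-12]
    - [0,0,-15]
    - [0,0,-17.2]
    - [0,0,-17.2]
    - [0,0,-17.2]
  travel:
    - [0,0,-2]
    - [0,0,-6]
    - [0,0,-11]
    - [3,-1,-15.9]
    - [7.5,-2.7,-15.9]
    - [12,-4.4,-15.9]
    - [16.5,-6,-15.9]
    - [19.5,-7.2,-15.9]
    - [20.6,-7.6,-15.9]
    - [20.6,-7.6,-15.9]
  claw: [1.5,1.5,1.5,1.5,1.5,1.5,1.5,1.5,1.5,1.5]

```text
time: 9.2
tcp_pos: [440.1, -110.3, 131.2]
orientation: [0.001, 0.719, 0.695, 0.0]
ft_force: [0.1, -0.3, -0.8]
finger_gap: 0.276
gripper_force: 59.1
```

```bash
python3 - <<'E'
from h import *
s=r.get_state();im=r.snapshot('wrist')[:,:,::-1];s2=r.get_state()
np.save('w3.npy',np.array([*s['tcp_pos'],*s['orientation']]))
cv2.imwrite('pics/w3raw.png',im);cv2.imwrite('pics/w3.png',cv2.resize(im,(768,576),interpolation=cv2.INTER_CUBIC))
print(s['time'],s['tcp_pos'],s2['tcp_pos'],s['orientation'],s['finger_gap'],s['ft_force'])
E
```

```text
9.2 [ 440.12947557 -110.32357375  131.16011046] [ 440.10110701 -110.9367471   130.94948157] [6.91086223e-04 7.19325147e-01 6.94673184e-01 1.51967000e-04] 0.2759389464896647 [ 0.06927989 -0.32052849 -0.84167834]
```

View pics/w3.png

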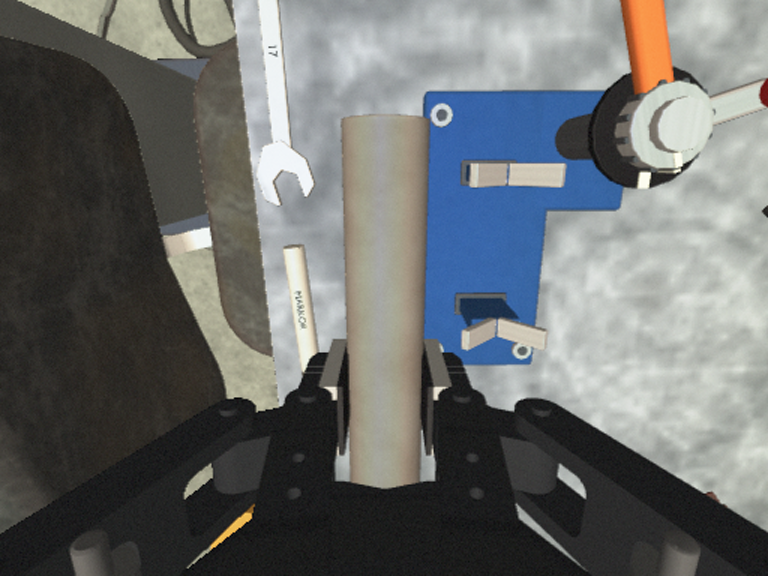

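Wrist view (768 px) with the tube held: stand plate corners at (426,92) and (530,364), V seams at (508,175) and (498,331), V tips at (565,175) and (546,338), holes at (441,115) and (521,350), collar at (680,125) with the keeper up and the lug at the right edge.

```bash
cat > fit.py <<'E'
from h import *
from scipy.optimize import least_squares
w=np.load('w3.npy');s={'tcp_pos':w[:3],'orientation':w[3:]};c=cam('wrist',s)
obs=[((-42.5,95,12),(425,91)),((42.5,-95,12),(530,364.5)),((0,45,60),(508,175)),((0,-45,60),(497.5,331)),((21,45,81),(565,175)),((21,-45,81),(545.5,338)),((-21,-45,81),(464,341))]
def f(p):
    B=R.from_euler('z',p[2],degrees=True).as_matrix()
    return np.concatenate([proj(c,B@X+[p[0],p[1],0])-np.array(u)/1.5 for X,u in obs])
o=least_squares(f,[508,-94,-2],loss='soft_l1');print(o.x,f(o.x).reshape(-1,2).round(1).tolist())
a,b=ray(c,(441/1.5,115/1.5),12),ray(c,(521/1.5,350/1.5),12);print('holes mid',(a+b)/2)
x,y,_=o.x;B=R.from_euler('z',o.x[2],degrees=True).as_matrix()
print('hinge',B@[55,66,109]+[x,y,0],'img',proj(c,B@[55,66,109]+[x,y,0])*1.5)
e=ray(c,(383,115),171+12.7) ;
for z in(171,184): print('tube near end',ray(c,(384/1.5,115/1.5),z))
print('tube dir px rows', [ray(c,(u/1.5,v/1.5),172.5).round(1).tolist() for u,v in((385,125),(385,330))])
n=r.get_state();print(n['tcp_pos'],to(n,(x,y,130),o.x[2]),to(n,(x,y,36.6),o.x[2]))
E
python3 fit.py
```

```text
[509.12895022 -94.7756676   -1.90608825] [[0.3, -0.6], [1.8, 0.9], [0.3, -0.4], [-0.4, -2.6], [-2.2, 0.3], [-1.2, 1.9], [3.3, 0.0]]
holes mid [509.30538708 -95.63100753  12.        ]
hinge [566.29376909 -30.64156213 109.        ] img [673.06519985 126.37400627]
tube near end [442.87388863 -28.00751325 171.        ]
tube near end [442.83196105 -29.31193344 184.        ]
tube dir px rows [[443.1, -30.8, 172.5], [440.9, -93.9, 172.5]]
[ 440.10110701 -110.9367471   130.94948157] (array([ 0.05,  0.05, -0.13]), array([1.86, 6.84, 0.1 ])) (array([ 0.05,  0.05, -0.13]), array([1.87, 6.83, 9.44]))
```

apply_moves:
  rot:
    - [0,0,0]
    - [0,0,0]
    - [0,0,-0.1]
    - [0,0,-0.1]
    - [0,0,-0.1]
    - [0,0,-0.1]
    - [0,0,-0.1]
    - [0,0,-0.1]
    - [0,0,-0.1]
    - [0,0,-0.1]
  travel:
    - [0.6,2.5,0]
    - [1.3,5,0]
    - [1.7,6.7,0]
    - [1.72,6.84,0.5]
    - [1.72,6.84,2]
    - [1.72,6.84,4]
    - [1.72,6.84,6]
    - [1.72,6.84,7.5]
    - [1.72,6.84,8.5]
    - [1.72,6.84,8.7]
  claw: [1.5,1.5,1.5,1.5,1.5,1.5,1.5,1.5,1.5,1.5]

```text
time: 10.5
tcp_pos: [508.1, -95.6, 42.5]
orientation: [-0.001, 0.719, 0.695, -0.0]
ft_force: [0.4, -0.3, -0.7]
finger_gap: 0.27
gripper_force: 59.2
```

```bash
python3 - <<'E'
from h import *
s=r.get_state();sc=r.snapshot('scene')[:,:,::-1];im=r.snapshot('wrist')[:,:,::-1]
print(s['time'],s['tcp_pos'],s['ft_force'],to(s,(509.2,-96.3,36.6),-1.9))
u=proj(cam('scene'),(509,-95,78)).astype(int);print(u)
g=lambda a:cv2.resize(a,(400,600),interpolation=cv2.INTER_CUBIC)
cv2.imwrite('pics/z3.png',np.hstack([g(sc[u[1]-75:u[1]+75,u[0]-50:u[0]+50]),g(im[0:384,128:384])]))
E
```

```text
10.5 [508.11725416 -95.57696991  42.50081239] [ 0.35995837 -0.31523145 -0.65929993] (array([-0.07, -0.01, -0.05]), array([-0.07,  0.11,  0.59]))
[258 208]
```

View pics/z3.png

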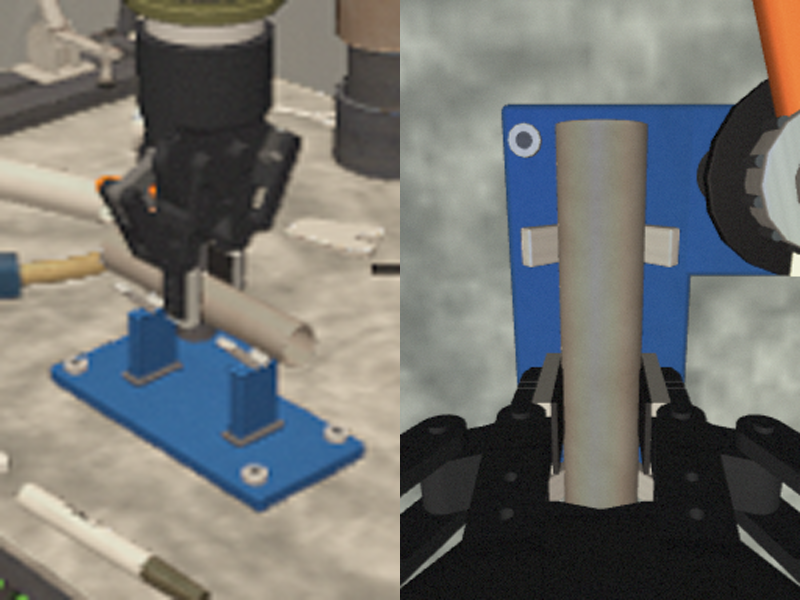

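Scene zoom: tube near end at about (303,345) and far end at about (105,258), above the heads. Wrist view: the tube is centred between the V tips (522–558 visible left, 645–680 right). I'll check its height numerically.

```bash
python3 - <<'E'
from h import *
c=cam('scene');s=r.get_state();B=R.from_euler('z',-1.9,degrees=True).as_matrix();o=np.array([508.1,-94.2,0])
for z in(78,84,95,105,115):
    print(z,[((proj(c,B@[0,y,0]+o+[0,0,z])-[208,133])*4).round().tolist() for y in(-80,80)])
print('vtips',[((proj(c,B@[x,y,81]+[509.2,-95,0])-[208,133])*4).round().tolist() for x in(-21,21) for y in(-45,45)])
w=cam('wrist',s)
for z in(84,95,105,115): print(z,[(proj(w,B@[x,80,0]+o+[0,0,z])-[128,0])*1.5625+np.array([400,0]) for x in(-12.7,12.7)])
E
```

```text
78 [[299.0, 353.0], [114.0, 255.0]]
84 [[300.0, 343.0], [113.0, 247.0]]
95 [[300.0, 325.0], [113.0, 230.0]]
105 [[301.0, 309.0], [113.0, 215.0]]
115 [[301.0, 293.0], [112.0, 200.0]]
vtips [[230.0, 337.0], [126.0, 281.0], [285.0, 313.0], [180.0, 260.0]]
84 [array([551.1877932 , 123.04638986]), array([643.11414249, 122.96454336])]
95 [array([546.54728175, 118.63826286]), array([647.10851252, 118.54823965])]
105 [array([541.50153611, 113.84519471]), array([651.45177844, 113.74618545])]
115 [array([535.41662222, 108.0649971 ]), array([656.6896568 , 107.95501902])]
```

apply_moves:
  rot:
    - [0,0,0]
    - [0,0,0]
    - [0,0,0]
    - [0,0,0]
    - [0,0,0]
    - [0,0,0]
    - [0,0,0]
    - [0,0,0]
    - [0,0,0]
    - [0,0,0]
  travel:
    - [0,0.05,0.1]
    - [0,0.05,0.2]
    - [0,0.05,0.3]
    - [0,0.05,0.36]
    - [0,0.05,0.42]
    - [0,0.05,0.46]
    - [0,0.05,0.5]
    - [0,0.05,0.52]
    - [0,0.05,0.54]
    - [0,0.05,0.54]
  claw: [1.5,1.5,1.5,1.5,1.5,1.5,1.5,1.5,1.5,1.5]

```text
time: 11.85
tcp_pos: [509.2, -95.6, 37.8]
orientation: [-0.0, 0.719, 0.695, -0.0]
ft_force: [-0.6, 0.3, -0.8]
finger_gap: 0.275
gripper_force: 59.2
```

No contact yet, so I'll go on down in small steps.

apply_moves:
  rot:
    - [0,0,0]
    - [0,0,0]
    - [0,0,0]
    - [0,0,0]
    - [0,0,0]
    - [0,0,0]
    - [0,0,0]
    - [0,0,0]
    - [0,0,0]
    - [0,0,0]
  travel:
    - [0,0,0.02]
    - [0,0,0.04]
    - [0,0,0.06]
    - [0,0,0.08]
    - [0,0,0.1]
    - [0,0,0.11]
    - [0,0,0.12]
    - [0,0,0.12]
    - [0,0,0.12]
    - [0,0,0.12]
  claw: [1.5,1.5,1.5,1.5,1.5,1.5,1.5,1.5,1.5,1.5]

```text
time: 13.1
tcp_pos: [509.3, -95.6, 37.4]
orientation: [0.0, 0.719, 0.695, 0.0]
ft_force: [-4.3, 1.6, 7.2]
finger_gap: 0.277
gripper_force: 60.1
```

apply_moves:
  rot:
    - [0,0,0]
    - [0,0,0]
    - [0,0,0]
    - [0,0,0]
    - [0,0,0]
    - [0,0,0]
    - [0,0,0]
    - [0,0,0]
    - [0,0,0]
    - [0,0,0]
  travel:
    - [0,-0.03,0]
    - [0,-0.03,0]
    - [0,-0.03,0]
    - [0,-0.03,0]
    - [0,-0.03,-0.5]
    - [0,-0.03,-2]
    - [0,-0.03,-5]
    - [0,-0.03,-8]
    - [0,-0.03,-11]
    - [0,-0.03,-12]
  claw: [2,3,4.5,6,6,6,6,6,6,6]

```text
time: 14.35
tcp_pos: [510.6, -96.1, 160.1]
orientation: [0.002, 0.719, 0.695, 0.001]
ft_force: [-0.6, -0.3, -0.4]
finger_gap: 0.7
gripper_force: 0.0
```

```bash
python3 - <<'E'
from h import *
s=r.get_state();im=r.snapshot('wrist')[:,:,::-1]
np.save('w4.npy',np.array([*s['tcp_pos'],*s['orientation']]))
cv2.imwrite('pics/w4.png',cv2.resize(im,(768,576),interpolation=cv2.INTER_CUBIC))
print(s['time'],s['tcp_pos'],s['ft_force'],s['finger_gap'],s['q'])
E
```

```text
14.35 [510.60119535 -96.06659245 160.11621368] [-0.62742336 -0.26291179 -0.37816026] 0.7002038195703779 [-2.84659384e-01 -7.00452879e-02  1.76985044e+00 -2.10073524e-05
  1.43674052e+00 -2.50972420e-01]
```

View pics/w4.png

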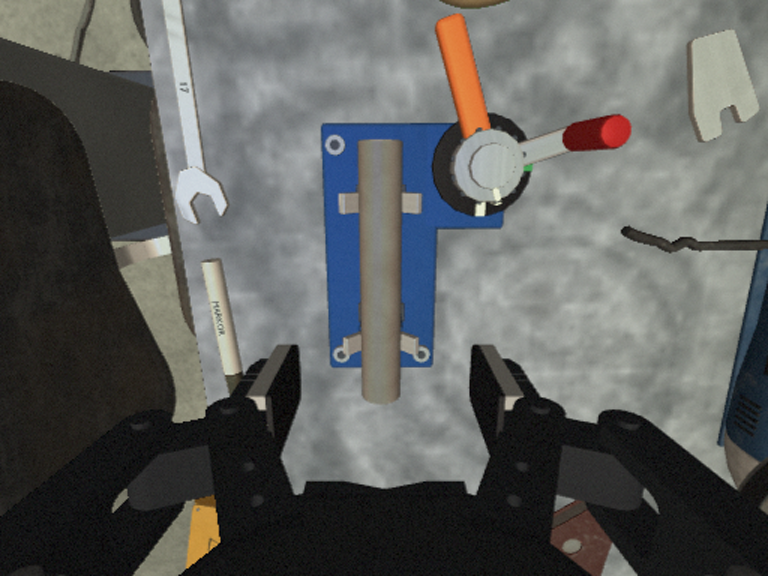

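Wrist view: the tube lies in both V's, from (379,140) to (381,402). Red lug top is at (615,131), collar centre near (497,165), keeper tip at (451,18), pointer near (496,197), green mark at (528,168).

```bash
cat > lug.py <<'E'
from h import *
w=np.load('w4.npy');s={'tcp_pos':w[:3],'orientation':w[3:]};c=cam('wrist',s)
P=lambda u,v,z:ray(c,(u/1.5,v/1.5),z)
print('tube ends',P(379.5,140,90.7),P(381,402,90.7),P(379.5,140,78),P(381,402,78))
h=P(497,165.5,109);l=P(615,131,146);k=P(451,18,105)
print('hinge',h,'lug',l,'r',np.linalg.norm((l-h)[:2]),np.degrees(np.arctan2(*(l-h)[[1,0]])),'keeper',np.linalg.norm((k-h)[:2]),np.degrees(np.arctan2(*(k-h)[[1,0]])))
H=np.array([566.2,-30.9])
print('vs fit hinge',l[:2]-H,np.degrees(np.arctan2(*(l[:2]-H)[[1,0]])),np.linalg.norm(l[:2]-H),np.degrees(np.arctan2(*(k[:2]-H)[[1,0]]))-90)
E
python3 lug.py
```

```text
tube ends [511.00877402 -15.23331043  90.7       ] [ 506.09609086 -173.37100068   90.7       ] [510.94571662 -14.61916683  78.        ] [ 505.77474764 -181.0709948    78.        ]
hinge [569.70254216 -30.25485122 109.        ] lug [608.1915919  -17.66450826 146.        ] r 40.495971231619535 18.113693630843557 keeper 71.21674214898104 108.94597845810527
vs fit hinge [41.9915919  13.23549174] 17.494531236038803 44.02808231254215 16.093461577383195
```

```bash
python3 - <<'E'
from h import *
s=r.get_state();print(s['time'],s['tcp_pos'],to(s,(609,-17.5,160),-72.5))
E
```

```text
14.4 [510.55435447 -96.0419304  160.10471739] (array([ 0.27, -0.11, 70.57]), array([8.18, 9.57, 0.05]))
```

apply_moves:
  rot:
    - [0,0,10]
    - [0,0,20]
    - [0,0,30]
    - [0,0,40]
    - [0,0,50]
    - [0,0,60]
    - [0,0,67]
    - [0.2,-0.1,70.6]
    - [0.2,-0.1,70.6]
    - [0.2,-0.1,70.6]
  travel:
    - [1,1.2,0]
    - [2.5,2.8,0]
    - [4,4.7,0]
    - [5.5,6.5,0]
    - [7,8.2,0]
    - [8,9.4,0]
    - [8.18,9.57,0]
    - [8.18,9.57,0]
    - [8.18,9.57,0]
    - [8.18,9.57,0]
  claw: [6,6,6,6,6,6,6,6,6,6]

```text
time: 15.65
tcp_pos: [606.9, -17.1, 155.9]
orientation: [-0.001, 0.988, 0.153, -0.002]
ft_force: [0.1, 0.3, -0.8]
finger_gap: 0.702
gripper_force: 0.0
```

```bash
python3 - <<'E'
from h import *
s=r.get_state();im=r.snapshot('wrist')[:,:,::-1]
np.save('w5.npy',np.array([*s['tcp_pos'],*s['orientation']]));c=cam('wrist',s)
hsv=cv2.cvtColor(im,cv2.COLOR_BGR2HSV)
def blob(m):
    n,l,st,ce=cv2.connectedComponentsWithStats(m.astype(np.uint8));i=1+np.argmax(st[1:,4]);return st[i],ce[i]
red=((hsv[...,0]<4)|(hsv[...,0]>172))&(hsv[...,1]>170)&(hsv[...,2]>60)
print('red',blob(red));print('pred lug top/foot',proj(c,(609,-17.5,146)),proj(c,(609,-17.5,109)))
print(s['time'],s['tcp_pos'],s['q'],to(s,(609,-17.5,92),-72.5))
cv2.imwrite('pics/w5.png',im)
E
```

```text
red (array([247, 189,  20,  32, 493], dtype=int32), array([256.54361055, 205.00811359]))
pred lug top/foot [256.8474599  212.31285658] [256.83979261 196.0678822 ]
15.65 [606.91812188 -17.0605827  155.9163483 ] [-1.12711783e-01  1.79137379e-01  1.51918505e+00  2.80731432e-04
  1.44797302e+00  1.15181606e+00] (array([-0.12,  0.24,  0.05]), array([0.21, 0.12, 6.39]))
```

View pics/w5.png

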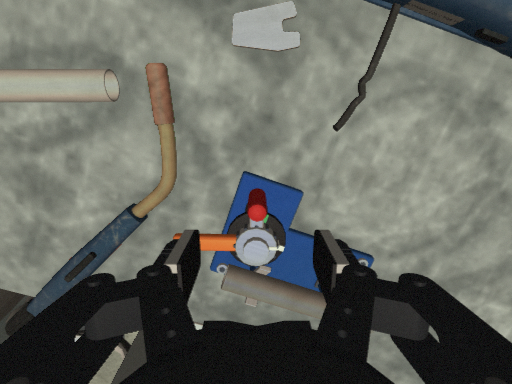

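apply_moves:
  rot:
    - [0,0,0]
    - [0,0,0]
    - [0,0,0]
    - [0,0,0]
    - [0,0,0]
    - [0,0,0]
    - [0,0,0]
    - [0,0,0]
    - [0,0,0]
    - [0,0,0]
  travel:
    - [0.21,0.12,2]
    - [0.21,0.12,4]
    - [0.21,0.12,5.5]
    - [0.21,0.12,6.3]
    - [0.21,0.12,6.4]
    - [0.21,0.12,6.4]
    - [0.21,0.12,6.4]
    - [0.21,0.12,6.4]
    - [0.21,0.12,6.4]
    - [0.21,0.12,6.4]
  claw: [6,6,6,6,4,2,0.6,0.6,0.6,0.6]

```text
time: 16.95
tcp_pos: [610.2, -17.5, 93.7]
orientation: [-0.0, 0.988, 0.152, -0.001]
ft_force: [-1.0, 1.6, 6.1]
finger_gap: 0.137
gripper_force: 58.7
```

```bash
python3 - <<'E'
from h import *
s=r.get_state();p=np.array(s['tcp_pos']);A=rot(s);H=np.array([567,-30.7])
v=p[:2]-H;a0=np.degrees(np.arctan2(v[1],v[0]));print(s['time'],p,s['finger_gap'],s['gripper_force'],s['ft_force'],'r',np.linalg.norm(v),a0)
for k in range(1,13):
    a=a0+(88.1-a0)*k/12;q=H+np.linalg.norm(v)*np.array([np.cos(np.radians(a)),np.sin(np.radians(a))])
    print(k,round(a-a0,1),A.inv().apply([*(q-p[:2]),0]).round(1)/10)
E
```

```text
16.95 [610.19448213 -17.48890428  93.71240259] 0.1367279293838629 58.68289053440094 [-0.97505792  1.56966489  6.10904343] r 45.16963954664152 17.006328706626935
1 5.9 [-0.02 -0.47  0.  ]
2 11.8 [-0.09 -0.93  0.  ]
3 17.8 [-0.2  -1.38  0.  ]
4 23.7 [-0.37 -1.82  0.  ]
5 29.6 [-0.57 -2.24  0.  ]
6 35.5 [-0.82 -2.63  0.  ]
7 41.5 [-1.11 -3.    0.01]
8 47.4 [-1.43 -3.34  0.01]
9 53.3 [-1.79 -3.64  0.01]
10 59.2 [-2.18 -3.9   0.01]
11 65.2 [-2.59 -4.12  0.01]
12 71.1 [-3.02 -4.3   0.01]
```

apply_moves:
  rot:
    - [0,0,-5.9]
    - [0,0,-11.8]
    - [0,0,-17.8]
    - [0,0,-23.7]
    - [0,0,-29.6]
    - [0,0,-35.5]
    - [0,0,-41.5]
    - [0,0,-47.4]
    - [0,0,-53.3]
    - [0,0,-53.3]
  travel:
    - [-0.02,-0.47,0]
    - [-0.09,-0.93,0]
    - [-0.2,-1.38,0]
    - [-0.37,-1.82,0]
    - [-0.57,-2.24,0]
    - [-0.82,-2.63,0]
    - [-1.11,-3.0,0]
    - [-1.43,-3.34,0]
    - [-1.79,-3.64,0]
    - [-1.79,-3.64,0]
  claw: [0.6,0.6,0.6,0.6,0.6,0.6,0.6,0.6,0.6,0.6]

```text
time: 18.2
tcp_pos: [582.4, 13.7, 93.7]
orientation: [-0.002, 0.815, 0.58, 0.0]
ft_force: [2.2, 8.4, 3.6]
finger_gap: 0.139
gripper_force: 58.9
```

```bash
python3 - <<'E'
from h import *
s=r.get_state();p=np.array(s['tcp_pos']);A=rot(s)
print(s['time'],p,s['finger_gap'],s['gripper_force'],s['ft_force'])
im=r.snapshot('wrist')[:,:,::-1];c=cam('wrist',s);hsv=cv2.cvtColor(im,cv2.COLOR_BGR2HSV)
m=(hsv[...,0]>5)&(hsv[...,0]<18)&(hsv[...,1]>180)&(hsv[...,2]>120)
ys,xs=np.nonzero(m);print(len(xs),xs.min(),xs.max(),ys.min(),ys.max())
rect=cv2.minAreaRect(np.c_[xs,ys].astype(np.float32));b=cv2.boxPoints(rect)
W=[ray(c,q,105)[:2].round(1).tolist() for q in b];print(rect,W)
(x0,y0),d=np.mean(np.c_[xs,ys],0),0
vx,vy,cx,cy=cv2.fitLine(np.c_[xs,ys].astype(np.float32),2,0,.01,.01).ravel()
d=ray(c,(cx+40*vx,cy+40*vy),104)-ray(c,(cx-40*vx,cy-40*vy),104);print('keeper line deg',np.degrees(np.arctan2(d[1],d[0])))
H=np.array([567,-30.7]);v=p[:2]-H;rr=np.linalg.norm(v);a0=np.degrees(np.arctan2(v[1],v[0]));print(rr,a0)
for a in(78,83,88.1):
    q=H+45.2*np.array([np.cos(np.radians(a)),np.sin(np.radians(a))]);print(a,round(a-a0,1),A.inv().apply([*(q-p[:2]),0]).round(1)/10)
E
```

```text
18.2 [582.37936578  13.73490532  93.73526271] 0.1385522152172974 58.88371288776398 [2.20099344 8.40512788 3.59642134]Traceback (most recent call last):
  File "<stdin>", line 6, in <module>
    return umr_minimum(a, axis, None, out, keepdims, initial, where)
ValueError: zero-size array to reduction operation minimum which has no identity
```

```bash
python3 - <<'E'
from h import *
s=r.get_state();p=np.array(s['tcp_pos']);A=rot(s);H=np.array([567,-30.7]);v=p[:2]-H;a0=np.degrees(np.arctan2(v[1],v[0]));print(np.linalg.norm(v),a0)
for a in(75,79,83,86,88.1):
    q=H+46*np.array([np.cos(np.radians(a)),np.sin(np.radians(a))]);print(a,round(a0-a,1),(A.inv().apply([*(q-p[:2]),0])/10).round(2))
E
```

```text
46.984440248738146 70.85731527982892
75 -4.1 [-0.11 -0.33  0.  ]
79 -8.1 [-0.14 -0.65  0.  ]
83 -12.1 [-0.2  -0.97  0.  ]
86 -15.1 [-0.26 -1.2   0.  ]
88.1 -17.2 [-0.31 -1.36  0.  ]
```

apply_moves:
  rot:
    - [0,0,-4.1]
    - [0,0,-8.1]
    - [0,0,-12.1]
    - [0,0,-15.1]
    - [0,0,-17.2]
    - [0,0,-17.2]
    - [0,0,-17.2]
    - [0,0,-17.2]
    - [0,0,-17.2]
    - [0,0,-17.2]
  travel:
    - [-0.07,-0.33,0]
    - [-0.1,-0.65,0]
    - [-0.15,-0.97,0]
    - [-0.21,-1.2,0]
    - [-0.26,-1.36,0]
    - [-0.26,-1.36,0]
    - [-0.26,-1.36,0]
    - [-0.26,-1.36,0]
    - [-0.26,-1.36,0]
    - [-0.26,-1.36,0]
  claw: [0.6,0.6,0.6,0.6,0.6,0.6,0.6,0.6,0.6,0.6]

```text
time: 19.5
tcp_pos: [568.8, 16.8, 93.7]
orientation: [-0.002, 0.719, 0.695, 0.001]
ft_force: [1.7, 13.7, 4.4]
finger_gap: 0.137
gripper_force: 58.9
```

apply_moves:
  rot:
    - [0,0,0]
    - [0,0,0]
    - [0,0,0]
    - [0,0,0]
    - [0,0,0]
    - [0,0,0]
    - [0,0,0]
    - [0,0,0]
    - [0,0,0]
    - [0,0,0]
  travel:
    - [0,0,0]
    - [0,0,0]
    - [0,0,0]
    - [0,0,0]
    - [0,0,-1]
    - [-0.5,0,-4]
    - [-2,0,-8]
    - [-5,-1,-10]
    - [-8,-2,-11]
    - [-10,-3,-11]
  claw: [2,3.5,5,5,5,5,5,5,5,5]

```text
time: 20.75
tcp_pos: [535.2, -86.6, 205.3]
orientation: [0.0, 0.72, 0.694, -0.0]
ft_force: [0.6, -0.4, 0.3]
finger_gap: 0.591
gripper_force: 0.0
```

```bash
cat > chk.py <<'E'
from h import *
r.snapshot('top')
s=r.get_state();im=r.snapshot('wrist')[:,:,::-1]
cv2.imwrite('pics/w6.png',im);c=cam('wrist',s);hsv=cv2.cvtColor(im,cv2.COLOR_BGR2HSV)
print(s['time'],s['tcp_pos'],s['ft_force'],s['finger_gap'])
def pts(m):
    n,l,st,ce=cv2.connectedComponentsWithStats(m.astype(np.uint8));i=1+np.argmax(st[1:,4]);ys,xs=np.nonzero(l==i);return np.c_[xs,ys].astype(np.float32),st[i]
k,st=pts((hsv[...,0]>5)&(hsv[...,0]<20)&(hsv[...,1]>150)&(hsv[...,2]>120));print('keeper',st)
W=np.array([ray(c,q,105)[:2] for q in k],np.float32)
vx,vy,cx,cy=cv2.fitLine(W,2,0,.01,.01).ravel();print('keeper dir',np.degrees(np.arctan2(vy,vx)),'centre',cx,cy,'box',cv2.minAreaRect(W))
l,st=pts(((hsv[...,0]<4)|(hsv[...,0]>172))&(hsv[...,1]>170)&(hsv[...,2]>60));print('lug',st)
print('lug foot-top pred',proj(c,(568.5,14.8,146)),proj(c,(568.5,14.8,109)))
g,st=pts((hsv[...,0]>45)&(hsv[...,0]<75)&(hsv[...,1]>150)&(hsv[...,2]>80));print('green',st,ray(c,st[:2]+st[2:4]/2,88))
E
python3 chk.py
```

```text
20.8 [533.91577166 -88.41065209 204.6001276 ] [ 0.59378889 -1.62487735  0.3129499 ] 0.587629135227954
keeper [212 109  59  17 863]
keeper dir -4.024092 centre 521.2712 -26.675386 box ((521.69189453125, -26.823829650878906), (13.580596923828125, 53.29717254638672), 85.69691467285156)
lug [285  51  22  23 355]
lug foot-top pred [297.81889751  59.01055084] [291.96420152  66.10000625]Traceback (most recent call last):
  File "chk.py", line 13, in <module>
    g,st=pts((hsv[...,0]>45)&(hsv[...,0]<75)&(hsv[...,1]>150)&(hsv[...,2]>80));print('green',st,ray(c,st[:2]+st[2:4]/2,88))
         ~~~^^^^^^^^^^^^^^^^^^^^^^^^^^^^^^^^^^^^^^^^^^^^^^^^^^^^^^^^^^^^^^^^^^
  File "chk.py", line 7, in pts
    n,l,st,ce=cv2.connectedComponentsWithStats(m.astype(np.uint8));i=1+np.argmax(st[1:,4]);ys,xs=np.nonzero(l==i);return np.c_[xs,ys].astype(np.float32),st[i]
                                                                       ~~~~~~~~~^^^^^^^^^^
    return _wrapfunc(a, 'argmax', axis=axis, out=out, **kwds)
    return bound(*args, **kwds)
ValueError: attempt to get argmax of an empty sequence
```

```bash
python3 - <<'E'
from h import *
r.snapshot('top')
s=r.get_state();im=r.snapshot('wrist')[:,:,::-1];c=cam('wrist',s);hsv=cv2.cvtColor(im,cv2.COLOR_BGR2HSV)
print(s['time'],s['tcp_pos'],s['qd'].round(3) if hasattr(s['qd'],'round') else s['qd'])
def big(m):
    n,l,st,ce=cv2.connectedComponentsWithStats(m.astype(np.uint8));i=1+np.argmax(st[1:,4]);return l==i
def edge(m,rng,axis,side,z):
    P=[]
    for t in rng:
        i=np.nonzero(m[t] if axis else m[:,t])[0]
        if len(i): e=(i.max()+.5 if side else i.min()-.5);P.append(ray(c,(e,t) if axis else (t,e),z)[:2])
    vx,vy,cx,cy=cv2.fitLine(np.array(P,np.float32),cv2.DIST_HUBER,0,.01,.01).ravel();return round(float(np.degrees(np.arctan2(vy,vx))),2),(float(cx),float(cy))
k=big((hsv[...,0]>5)&(hsv[...,0]<20)&(hsv[...,1]>150)&(hsv[...,2]>120));ys,xs=np.nonzero(k);a,b=xs.min()+6,xs.max()-8
print('keeper',xs.min(),xs.max(),edge(k,range(a,b),0,0,105),edge(k,range(a,b),0,1,105))
bl=big((hsv[...,0]>105)&(hsv[...,0]<125)&(hsv[...,1]>150)&(hsv[...,2]>60));ys,xs=np.nonzero(bl);print(xs.min(),xs.max(),ys.min(),ys.max())
print('plate left',edge(bl,range(ys.min()+12,ys.max()-12),1,0,12),'top',edge(bl,range(xs.min()+6,xs.min()+60),0,0,12))
g=np.argwhere((hsv[...,0]>45)&(hsv[...,0]<80)&(hsv[...,1]>100));print('green',len(g),g.mean(0) if len(g) else '')
w=(hsv[...,1]<45)&(hsv[...,2]>190);yy,xx=np.nonzero(w[90:135,255:320]);print('white',len(xx))
H=(567,-30.4);B=lambda a,rr,z:proj(c,(H[0]+rr*np.cos(np.radians(a)),H[1]+rr*np.sin(np.radians(a)),z)).round(1)
print('hinge px',B(0,0,109),'keeper tip 178/176',B(178,72,105),B(176,72,105))
E
```

```text
20.9 [534.62933918 -85.85838118 203.75237023] [ 0.029  0.016 -0.002  0.008 -0.005  0.013]
keeper 211 269 (-3.89, (518.8330078125, -19.837215423583984)) (-4.04, (519.739013671875, -33.47610855102539))
244 307 129 236
plate left (-88.87, (519.2015991210938, -101.21479797363281)) top (-28.95, (555.75048828125, -56.93521499633789))
green 323 [311.11764706 229.39318885]
white 158
hinge px [289.8 122.9] keeper tip 178/176 [211.5 122.9] [211.5 120.1]
```

```bash
python3 - <<'E'
from h import *
w=np.load('w4.npy');s={'tcp_pos':w[:3],'orientation':w[3:]};c=cam('wrist',s)
im=cv2.resize(cv2.imread('pics/w4.png'),(512,384),interpolation=cv2.INTER_AREA);hsv=cv2.cvtColor(im,cv2.COLOR_BGR2HSV)
bl=(hsv[...,0]>105)&(hsv[...,0]<125)&(hsv[...,1]>150)&(hsv[...,2]>60);bl[:,:200]=0;bl[:,345:]=0
def fit(P):
    vx,vy,cx,cy=cv2.fitLine(np.array(P,np.float32),cv2.DIST_HUBER,0,.01,.01).ravel();return np.degrees(np.arctan2(vy,vx)),cx,cy
print('left',fit([ray(c,(np.nonzero(bl[v])[0].min()-.5,v),12)[:2] for v in range(92,225)]))
print('right',fit([ray(c,(np.nonzero(bl[v,:300])[0].max()+.5,v),12)[:2] for v in range(160,235)]))
print('top',fit([ray(c,(u,np.nonzero(bl[:,u])[0].min()-.5),12)[:2] for u in range(222,288)]))
k=(hsv[...,0]>5)&(hsv[...,0]<20)&(hsv[...,1]>150)&(hsv[...,2]>120);k[:,:280]=0;k[:,335:]=0
ys=range(18,78);print('keeper',fit([ray(c,(np.nonzero(k[v])[0].min()-.5,v),105)[:2] for v in ys]),fit([ray(c,(np.nonzero(k[v])[0].max()+.5,v),105)[:2] for v in ys]))
E
```

```text
left (np.float32(88.18425), np.float32(467.35208), np.float32(-80.93704))
right (np.float32(88.01751), np.float32(548.1678), np.float32(-127.072525))
top (np.float32(-1.9225276), np.float32(507.54984), np.float32(-0.4997221))
keeper (np.float32(-73.71724), np.float32(544.2867), np.float32(14.293846)) (np.float32(-73.76191), np.float32(558.9841), np.float32(13.807156))
```

```bash
python3 - <<'E'
from h import *
s=r.get_state();print(s['tcp_pos'],to(s,(567.2,15,204),-1.9),to(s,(567.2,15,93.7),-1.9))
E
```

```text
[534.82570208 -85.14093627 203.47793125] (array([-0.16, -0.04, -0.19]), array([10.13,  2.87, -0.05])) (array([-0.16, -0.04, -0.19]), array([10.12,  2.9 , 10.98]))
```

apply_moves:
  rot:
    - [0,0,0]
    - [0,0,0]
    - [0,0,0]
    - [0,0,0]
    - [0,0,0]
    - [0,0,0]
    - [0,0,0]
    - [0,0,0]
    - [0,0,0]
    - [0,0,0]
  travel:
    - [2.5,1,0]
    - [5,2,0]
    - [7.5,2.5,0]
    - [9.5,2.8,0]
    - [10,2.85,1]
    - [10,2.85,3]
    - [10,2.85,4]
    - [10,2.85,4]
    - [10,2.85,4]
    - [10,2.85,4]
  claw: [5,5,5,5,5,5,5,5,5,5]

```text
time: 22.2
tcp_pos: [567.0, 13.5, 163.7]
orientation: [-0.001, 0.72, 0.694, -0.001]
ft_force: [0.4, -0.8, 0.5]
finger_gap: 0.582
gripper_force: 0.0
```

```bash
python3 - <<'E'
from h import *
s=r.get_state();print(s['time'],s['tcp_pos'],max(map(abs,s['qd'])),to(s,(567.2,15,94),-1.9))
E
```

```text
22.2 [567.03021395  13.51754649 163.66475087] 0.0022134314492666847 (array([-0.13, -0.03, -0.16]), array([0.15, 0.03, 6.97]))
```

apply_moves:
  rot:
    - [0,0,0]
    - [0,0,0]
    - [0,0,0]
    - [0,0,0]
    - [0,0,0]
    - [0,0,0]
    - [0,0,0]
    - [0,0,0]
    - [0,0,0]
    - [0,0,0]
  travel:
    - [0.15,0.03,2]
    - [0.15,0.03,4]
    - [0.15,0.03,6]
    - [0.15,0.03,6.9]
    - [0.15,0.03,7]
    - [0.15,0.03,7]
    - [0.15,0.03,7]
    - [0.15,0.03,7]
    - [0.15,0.03,7]
    - [0.15,0.03,7]
  claw: [5,5,5,5,4,3,2,0.6,0.6,0.6]

```text
time: 23.45
tcp_pos: [567.5, 15.4, 94.0]
orientation: [-0.001, 0.72, 0.694, -0.0]
ft_force: [-0.7, 0.6, 6.1]
finger_gap: 0.142
gripper_force: 58.5
```

apply_moves:
  rot:
    - [0,0,0]
    - [0,0,0]
    - [0,0,0]
    - [0,0,0]
    - [0,0,0]
    - [0,0,0]
    - [0,0,0]
    - [0,0,0]
    - [0,0,0]
    - [0,0,0]
  travel:
    - [0,0,0]
    - [0,0,0]
    - [0,0,0]
    - [0,0,0]
    - [0,0,0]
    - [0,0,-1]
    - [0,0,-4]
    - [0,0,-8]
    - [-3,0,-11]
    - [-6,-1,-11]
  claw: [0.6,2,3.5,5,5,5,5,5,5,5]

```text
time: 24.7
tcp_pos: [557.3, -45.1, 207.6]
orientation: [0.001, 0.719, 0.695, 0.001]
ft_force: [0.4, -0.1, 0.2]
finger_gap: 0.584
gripper_force: 0.0
```

apply_moves:
  rot:
    - [0,0,0]
    - [0,0,0]
    - [0,0,0]
    - [0,0,0]
    - [0,0,0]
    - [0,0,0]
    - [0,0,0]
    - [0,0,0]
    - [0,0,0]
    - [0,0,0]
  travel:
    - [-2,-1,0]
    - [-4,-2,0]
    - [-4,-2,0]
    - [-4,-2,0]
    - [-4,-2,0]
    - [-4,-2,0]
    - [-4,-2,0]
    - [-4,-2,0]
    - [-4,-2,0]
    - [-4,-2,0]
  claw: [5,5,5,5,5,5,5,5,5,5]

```text
time: 25.95
tcp_pos: [533.5, -83.6, 202.9]
orientation: [-0.002, 0.72, 0.694, -0.001]
ft_force: [1.0, 0.5, -0.2]
finger_gap: 0.583
gripper_force: 0.0
```

```bash
python3 - <<'E'
from h import *
s=r.get_state();im=r.snapshot('wrist')[:,:,::-1];c=cam('wrist',s);hsv=cv2.cvtColor(im,cv2.COLOR_BGR2HSV);cv2.imwrite('pics/w7.png',im)
print(s['time'],s['tcp_pos'],max(map(abs,s['qd'])))
def fit(P):
    vx,vy,cx,cy=cv2.fitLine(np.array(P,np.float32),cv2.DIST_HUBER,0,.01,.01).ravel();return np.degrees(np.arctan2(vy,vx)),cx,cy
m=(hsv[...,0]>5)&(hsv[...,0]<20)&(hsv[...,1]>150)&(hsv[...,2]>120)
n,l,st,_=cv2.connectedComponentsWithStats(m.astype(np.uint8));i=1+np.argmax(st[1:,4]);m=l==i;print(st[i])
us=range(st[i][0]+6,st[i][0]+st[i][2]-8)
for f in(lambda x:x.min()-.5,lambda x:x.max()+.5): print('keeper',fit([ray(c,(u,f(np.nonzero(m[:,u])[0])),105)[:2] for u in us]))
B=R.from_euler('z',-1.9,degrees=True).as_matrix();T=lambda x,y,z:proj(c,B@[x,y,z]+[509.2,-95,0]).round(1).tolist()
print('pred tube end +80/-80',T(0,80,86),T(0,-80,86),'edges y=20',T(-12.7,20,78),T(12.7,20,78))
v=int(T(0,20,78)[1]);print([int(x) for x in im[v,225:300,2].astype(int)-im[v,225:300,0]])
u=int(T(0,80,86)[0]);t=int(T(0,80,86)[1]);print(t,[int(x) for x in im[t-10:t+10,u,2].astype(int)-im[t-10:t+10,u,0]])
E
```

```text
25.95 [533.48582993 -83.56548997 202.8784995 ] 0.001463822001152445
[212 117  59  16 857]
keeper (np.float32(-2.042099), np.float32(517.52673), np.float32(-20.732246))
keeper (np.float32(-2.0301256), np.float32(513.90936), np.float32(-34.12435))
pred tube end +80/-80 [232.1, 110.2] [235.8, 257.3] edges y=20 [222.3, 168.9] [246.2, 168.9]
[22, 20, 14, 9, 8, 5, 2, 1, 9, 12, 15, 18, 20, 24, 25, 25, 24, 21, 20, 15, -15, -97, -95, -97, -93, -94, -94, -95, -94, -98, -94, -93, -91, -95, -93, -95, -94, -92, -94, -93, -92, -91, -93, -88, -77, -38, -2, -3, -3, -4, -4, -2, -2, -1, -3, -5, 0, -1, -2, -3, -3, -4, 0, -2, 0, -4, -2, -2, -1, -2, -4, 0, 0, 0, 0]
110 [-98, -103, -102, -96, -97, -97, -95, -96, -96, -84, -7, 9, 9, 11, 9, 8, 18, 130, 164, 163]
```

```bash
python3 -c "
from bench import r
print(r.close_job())"
```

```text
the job is handed in; nothing more can be done
None
```

The long tube lies in both V heads, centred along the stand to about a millimetre, and the collar is turned to within about 0.2° of the green mark with the keeper square across above the tube; handed in at 26 s, short tube not touched.

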